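# Hold the height gauge at its second stop beside the blank

## Task

Two telescoping height gauges stand on the carving bench; I want to mark the square wooden blank, so use the gauge whose needle points at it (not the one by the round, finished baluster). Squeeze that gauge's push button in, keep it in and draw the mast up past the first stop to the second stop at the end of its travel, and finish while holding it there with the button still squeezed. Leave the other gauge down and do not move the blank, the baluster or anything else on the bench.

Things in the scene. Friction and masses are not known exactly. Their poses are not given: they have to be found in the camera images.
- gauge_left: Height gauge on the robot's left (y above 0): steel foot 100 x 90 x 12 mm fixed to the bench, sleeve 18 mm thick up to 134 mm, in it a telescoping mast topped by a grip block. Origin under the foot, z up, +y where the needle points. On the -x side a thin strip hangs from the button and a notched bar stands 20 to 30 mm from the axis, up to 123 mm: keep fingertips above 128 mm.
- grip_left (a point): Centre of its aluminium grip block, 24 (x) x 36 (y) x 44 mm tall, on the mast's axis; axes as the gauge. At the start the block reaches from 138 to 182 mm above the bench, this point is at 160. With the button on its -x face the width along x is 30 mm, 25 mm with the button in (then centred here to 0.5 mm): a gripper closing along x from above squeezes the button in as it grips.
- push_left (a point): Middle of the outer face of its black push button, 24 mm wide, 34 mm tall, on the block's -x face at the block's mid height, 6 mm proud, 1 mm when fully in; pressed along +x. About 5.3 N press it fully in. It travels with the block.
- needle_left (a point): Tip of its brass needle, 80 mm from the mast's axis along +y, 12 mm below the block's centre. Rises with the mast.
- mast_left (a joint): How far the mast is drawn up, m: 0 down (start), 0.055 first stop, 0.11 second stop, the hard end of travel. A hook on the button blocks rising past about 0.002 and, at the first stop, 0.057 unless the button is in by over 3 mm; with it in the mast slides freely. Nothing locks it at the second stop: it weighs 0.2 to 0.45 kg and sinks if let go.
- button_left (a joint): How far this push button is in, m: 0 out, 0.005 fully in; it springs back.
- gauge_right: Height gauge on the robot's right (y below 0): steel foot 100 x 90 x 12 mm fixed to the bench, sleeve 18 mm thick up to 134 mm, in it a telescoping mast topped by a grip block. Origin under the foot, z up, +y where the needle points. On the -x side a thin strip hangs from the button and a notched bar stands 20 to 30 mm from the axis, up to 123 mm: keep fingertips above 128 mm.
- grip_right (a point): Centre of its aluminium grip block, 24 (x) x 36 (y) x 44 mm tall, on the mast's axis; axes as the gauge. At the start the block reaches from 138 to 182 mm above the bench, this point is at 160. With the button on its -x face the width along x is 30 mm, 25 mm with the button in (then centred here to 0.5 mm): a gripper closing along x from above squeezes the button in as it grips.
- push_right (a point): Middle of the outer face of its black push button, 24 mm wide, 34 mm tall, on the block's -x face at the block's mid height, 6 mm proud, 1 mm when fully in; pressed along +x. About 5.3 N press it fully in. It travels with the block.
- needle_right (a point): Tip of its brass needle, 80 mm from the mast's axis along +y, 12 mm below the block's centre. Rises with the mast.
- mast_right (a joint): How far the mast is drawn up, m: 0 down (start), 0.055 first stop, 0.11 second stop, the hard end of travel. A hook on the button blocks rising past about 0.002 and, at the first stop, 0.057 unless the button is in by over 3 mm; with it in the mast slides freely. Nothing locks it at the second stop: it weighs 0.2 to 0.45 kg and sinks if let go.
- button_right (a joint): How far this push button is in, m: 0 out, 0.005 fully in; it springs back.
- blank_mid (a point): Middle (141 mm up) of the square wooden blank to be marked: a straight post 44 x 44 mm on a square foot 90 x 90 x 22 mm, 282 mm tall in all, standing loose about 140 mm from the axis of one of the gauges, where its needle points (by the left gauge: y above 0, by the right one: y below 0). z is up.
- baluster_mid (a point): Middle (141 mm up) of the finished baluster: round and turned, at most 44 mm in diameter, on the same kind of foot, 282 mm tall, standing by the other gauge. z is up.
- tin_mid (a point): Bystander: low round tin, 60 mm diameter, 40 mm tall; this is its middle. Loose on the bench.
- mallet_mid (a point): Bystander: round carver's mallet standing on its head, 80 mm diameter, 187 mm tall; this is its middle. Loose on the bench.
- glue_mid (a point): Bystander: glue bottle, 56 mm diameter, 150 mm tall; this is its middle. Loose on the bench.
- offcut_mid (a point): Bystander: wooden offcut, 90 x 60 x 40 mm; this is its middle. Loose on the bench.
- pot_mid (a point): Bystander: open ceramic pot, 68 mm diameter, 90 mm tall; this is its middle. Loose on the bench.
- chisel_mid (a point): Bystander: chisel lying flat, about 230 mm long, 26 mm thick at the handle; this is its middle. Loose on the bench.

How it is judged:
On the way, in this order (a step that is already met when the one before it is completed fails the run):
1. the button of the gauge by the blank is squeezed in while its mast is still down (((world y of blank_mid above 0 m and value of joint button_left above 0.003 m and value of joint mast_left below 0.03 m) or (world y of blank_mid below 0 m and value of joint button_right above 0.003 m and value of joint mast_right below 0.03 m))), for 0.05 s.
2. held by the fingers with the button in, that mast is drawn past the first stop (((world y of blank_mid above 0 m and value of joint button_left above 0.003 m and value of joint mast_left above 0.065 m and contact force between the fingers and mast_left above 1 N) or (world y of blank_mid below 0 m and value of joint button_right above 0.003 m and value of joint mast_right above 0.065 m and contact force between the fingers and mast_right above 1 N))), for 0.05 s.
At the end, for the whole second after the job is handed in: Mast by the blank within 6 mm of the end of its 110 mm travel, under 20 mm/s, held by the fingers (over 1 N), button in over 3 mm; other mast under 6 mm; blank and baluster upright (0.1 rad) and within 20 mm of where they stood (((world y of blank_mid above 0 m and value of joint mast_left above 0.104 m and value of joint button_left above 0.003 m and contact force between the fingers and mast_left above 1 N and not (velocity of joint mast_left above 0.02 m/s) and not (velocity of joint mast_left below -0.02 m/s) and value of joint mast_right below 0.006 m) or (world y of blank_mid below 0 m and value of joint mast_right above 0.104 m and value of joint button_right above 0.003 m and contact force between the fingers and mast_right above 1 N and not (velocity of joint mast_right above 0.02 m/s) and not (velocity of joint mast_right below -0.02 m/s) and value of joint mast_left below 0.006 m)) and distance of each of blank_mid, baluster_mid from where it was at the start of the episode below 0.02 m and angle between each of blank_mid, baluster_mid's own z axis and vertical below 0.1 rad); the arm keeps its last pose, push and grip.
It fails at once if the other gauge's mast is raised by more than 10 mm ((world y of blank_mid above 0 m and value of joint mast_right above 0.01 m) or (world y of blank_mid below 0 m and value of joint mast_left above 0.01 m)).
It fails at once if the blank or the baluster is moved by more than 20 mm or tipped (not (distance of blank_mid from where it was at the start of the episode below 0.02 m) or not (angle between blank_mid's own z axis and vertical below 0.1 rad) or not (distance of baluster_mid from where it was at the start of the episode below 0.02 m) or not (angle between baluster_mid's own z axis and vertical below 0.1 rad)).
It fails at once if a bystander is moved by more than 30 mm (distance of any of tin_mid, mallet_mid, glue_mid, offcut_mid, pot_mid, chisel_mid from where it was at the start of the episode above 0.03 m).
It also fails if it takes over 35 s, if anything falls off the work surface, if the arm or the gripper's body presses on something with over 40 N, if the wrist force passes 120 N, or if a joint passes its speed limit or range.

## Robot

A 6-joint arm with a two-finger parallel gripper is mounted at the origin on the work surface. World frame = base frame: x ahead of the robot, y to its left, z up, the work surface at z = 0. Lengths are in m, angles in rad, forces in N, time in s.
With the tool pointing down it reaches from about 0.25 to 0.725 m from the base axis. Payload 4 kg.
Tool frame: the origin (TCP) lies at the very end of the fingers, on their centre line; the grasp point (between the pads) lies 19 mm behind it; z points along the fingers, y is the line along which they close (so a half turn about z gives the same grasp; the last joint's range is limited). The gripper opens to 85 mm and grips with 20 to 120 N. Pads are 22 mm wide; open, the fingers measure 114 mm over their backs; the gripper's body (76 mm by 85 mm) begins 54 mm behind the grasp point. The pads swing forward as they close: fully open they stand 13 mm farther back than shut.
Start: joints at [1.342, 0.241, 0.005, 1.335, 0, 1.571], TCP at [0.113, 0.487, 0.231] pointing down, gripper open.
Joint ranges: [-2.72, 2.72], [-1.05, 1.87], [-1.09, 1.28], [-1.99, 2.15], [-1.42, 1.44], [-3.14, 3.14]. Speed limits (rad/s): [2.79, 2.79, 3.14, 3.14, 3.14, 3.14].

## Interface

Orientations are given as a unit quaternion [x, y, z, w].
In Python, from workcell import bot, vision, workorder, boxes_of gives the robot as it stands.
- The arm moves only by the tool send_rows, never from a script. Its argument "motion" is text: rows parted by semicolons, each of 5 numbers parted by spaces: the closure, from -1 (fully open) to 1 (shut), so that 0 is half open, then the shift along the tool's x, y, z in cm, then the turn about the tool's z in rad. In form: claw x y z twist; .... A call has 1 to 5 rows; each row is the pose to reach, as a shift and turn from the pose commanded when the call began, along the tool's axes at that moment; what a row does not reach only later rows make up. A row lasts 1/10 s, in which the tool goes at most 50 mm and 8.59 degrees, less where a joint would pass 70% of its speed; a pose out of reach is approached as far as the arm can. A call with a gripper value outside its range is refused whole. The fingers move at their own pace and stop on an object; the grip force is fixed at half the most. Time passes only in rows, so rows that repeat a pose let the fingers close. It gives the time, the measured TCP pose, the force, the opening and the grip force at its end, in the units of the state.
- bot.get_obs(): the state, without advancing time (a new reading comes with each control period).
- vision.camera(name): name is "scene" or "top" or "wrist"; returns the picture (400x640x3 uint8, red, green, blue); there is no depth.
- vision.camera_model(name): a dict with "fov_y" (degrees; the focal length in pixels is half the picture's height over the tangent of half this angle, whatever the lens; pixels are square), "cx", "cy" (the principal point, pixels), "world_from_camera" (4x4, takes a point from camera to world coordinates); the wrist camera has in their place "hand_eye" (4x4, takes a point from camera to tool coordinates, whose origin is the TCP and whose axes are the flange's). Camera axes: x right, y down, z forward; pixel columns grow to the right and rows downward; lengths in m; the calibration is good to about 2 mm. A picture is of the moment at which its call begins: read the wrist's pose just before it. camera_model takes no time and is no camera call.
- workorder.job_done(): hands the job in; it is judged then, once.
Trained networks look in the newest picture that a camera, given by its name, has taken for a name from the list of things; names that differ only in an ending like _2 or _b are one class to them, and where a whole thing is asked for, a point or a joint stands for the part that bears it (a point fixed in the world has none). Each returns a list of dicts, best first, with "conf" (0 to 1); they miss things now and then, are a little off and sometimes report something else, mostly with a low value. They report only what shows in the picture. A call takes as long as a camera call.
- boxes_of(camera, target): "rect" ([centre column, centre row, width, height] in pixels, round what is visible of it).
The state is a dict: "clock": time; "joint_pos": joint angles; "joint_vel": joint speeds; "tau": joint torques, N m; "eef_pos": TCP position; "tool_rot": TCP orientation; "ft_force": force on the tool from outside, world axes, zero at the start; "ft_torque": the same for the moment, N m; "grip_width": finger opening in m; "grasp_force": force on a finger pad.
Only numpy, scipy, OpenCV 4.12 (cv2) and the standard library are available. Lean on these libraries where they do the work, as an engineer would, in place of code of your own. Each camera call takes 0.05 s, during which the arm holds its last target. There are 200 camera calls.

## Working session

There is one attempt and no reset: what is moved stays moved. The work goes in short steps, Python scripts to look and compute and a tool call to move; the robot and the scene stay as the last step left them, time stands still between calls to the robot, and variables do not carry over. Pictures are saved under pics/ and viewed, at most 10 in all, crops included, and the job is handed in when it is done.

Besides the shell and the picture viewer there is one more tool, called after ">>>" by a JSON object that holds its "method" and its "body", one argument or row to a line. send_rows: Moves the arm, as the interface text tells. Its arguments: {"type":"object","properties":{"motion":{"type":"string"}},"required":["motion"]}

```bash
mkdir -p pics; python3 - <<'E'
from workcell import bot, vision, boxes_of
import cv2, numpy as np
o=bot.get_obs(); print(o['clock'],o['eef_pos'],o['tool_rot'],o['grip_width'])
for c in ['scene','top']:
    im=vision.camera(c); cv2.imwrite(f'pics/{c}0.png',im[:,:,::-1])
    m=vision.camera_model(c); print(c,m['fov_y'],m['cx'],m['cy'],np.round(m['world_from_camera'],4).tolist())
    for t in ['grip_left','grip_right','blank_mid','baluster_mid','push_left']:
        print(t,[(np.round(d['rect'],1).tolist(),round(d['conf'],2)) for d in boxes_of(c,t)[:3]])
E
```

```text
0.0 [0.11326277 0.48636668 0.23042061] [ 1.14148346e-01  9.93463182e-01 -1.02272057e-03 -1.20441017e-04] 0.0854302960285726
scene 44.826914591208514 319.97124447658086 199.3654392615412 [[-0.0725, 0.7904, -0.6083, 1.4116], [0.9974, 0.0592, -0.042, 0.0711], [0.0029, -0.6098, -0.7926, 1.2193], [0.0, 0.0, 0.0, 1.0]]
grip_left [([370.6, 206.2, 27.3, 19.4], 0.85), ([274.4, 170.3, 6.9, 12.8], 0.21)]
grip_right [([267.1, 167.3, 32.4, 18.3], 0.71)]
blank_mid [([228.2, 173.7, 45.0, 84.2], 0.86)]
baluster_mid [([407.4, 227.0, 37.5, 74.6], 0.68)]
push_left [([364.5, 205.2, 15.8, 18.5], 0.36)]
top 49.49425605800557 329.1418980930482 195.5443810991785 [[0.0237, -0.9801, 0.1971, 0.3578], [-0.9997, -0.0251, -0.0044, -0.0103], [0.0093, -0.1969, -0.9804, 1.2237], [0.0, 0.0, 0.0, 1.0]]
grip_left [([260.2, 182.0, 34.5, 12.0], 0.68)]
grip_right [([385.1, 234.8, 41.6, 14.5], 0.77)]
blank_mid [([428.6, 228.4, 52.7, 42.9], 0.71)]
baluster_mid [([224.2, 176.8, 51.1, 49.7], 0.68)]
push_left [([270.7, 194.4, 52.8, 37.1], 0.58), ([271.4, 187.6, 8.6, 4.7], 0.51)]
```

```bash
python3 - <<'E'
import cv2, numpy as np
a=cv2.imread('pics/scene0.png')[90:320,150:500]; b=cv2.imread('pics/top0.png')[90:330,150:500]
v=np.vstack([cv2.resize(a,(480,300),interpolation=2)[:290],cv2.resize(b,(480,310),interpolation=2)])
cv2.imwrite('pics/v0.png',v)
cv2.imwrite('pics/top_z.png',cv2.resize(cv2.imread('pics/top0.png')[150:330,320:540],(720,590),interpolation=2))
E
```

```text
(no output)
```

View pics/scene0.png

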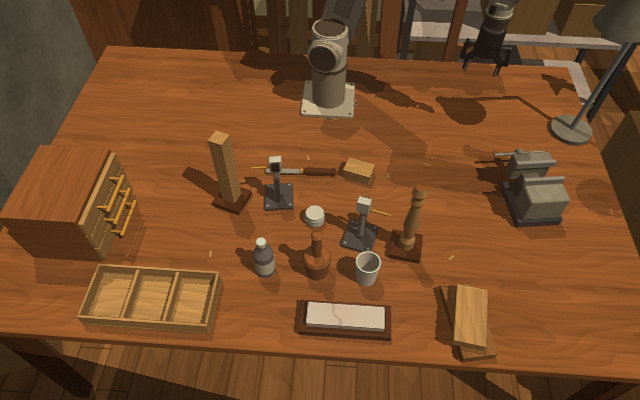

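View pics/top0.png

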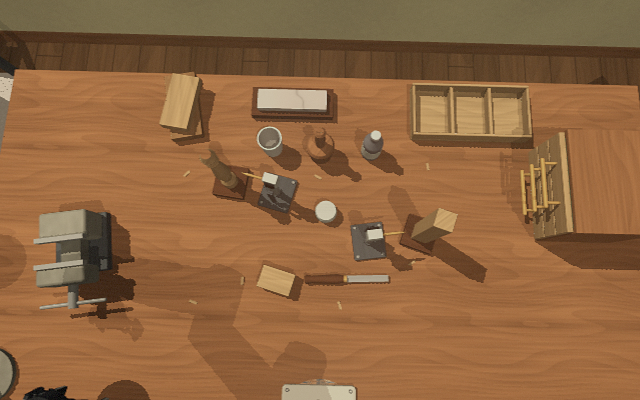

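View pics/top_z.png

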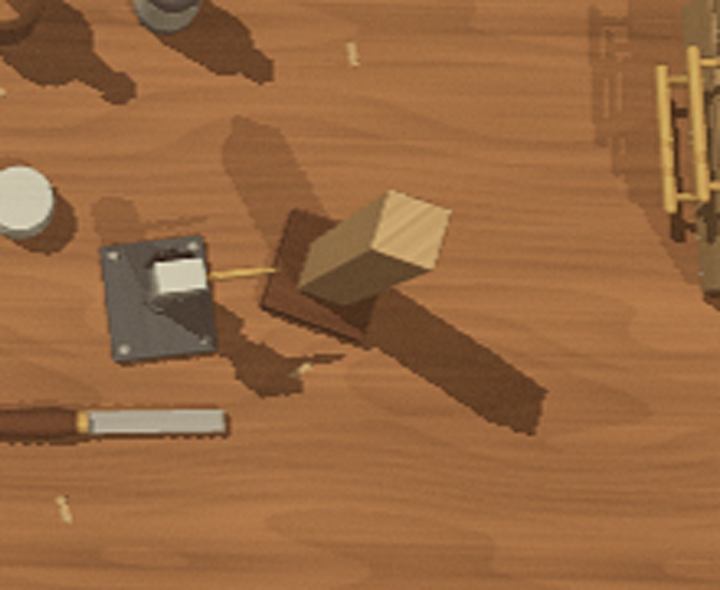

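The square blank is on the right: top picture at (435,225), with the right gauge's block at (375,234) and its needle pointing at the blank. In that view, up is +X and right is −Y. The right gauge is therefore the target, and its black button faces away from the robot (+X).

```bash
cat > h.py <<'E'
import numpy as np
from workcell import bot, vision, boxes_of
from scipy.spatial.transform import Rotation as R
def ray(cam,u,v,z,m=None,T=None):
    m=m or vision.camera_model(cam); T=m['world_from_camera'] if T is None else T
    T=np.array(T); f=200/np.tan(np.radians(m['fov_y'])/2)
    d=T[:3,:3]@np.array([(u-m['cx'])/f,(v-m['cy'])/f,1]); o=T[:3,3]
    return o+d*(z-o[2])/d[2]
def shift(target,yaw):
    "tool-axis shift cm and twist to bring TCP to target with closing axis (tool y) at yaw"
    o=bot.get_obs(); r=R.from_quat(o['tool_rot']); y=r.apply([0,1,0])
    cur=np.arctan2(y[1],y[0]); tw=-((yaw-cur+np.pi/2)%np.pi-np.pi/2)
    s=r.inv().apply(np.array(target)-o['eef_pos'])*100
    print('t',o['clock'],'pos',np.round(o['eef_pos'],4),'yaw',round(cur,3),'shift',np.round(s,2),'twist',round(tw,3),'axes x,y',np.round(r.as_matrix()[:2,:2],3).tolist())
E
python3 - <<'E'
from h import *
p=lambda u,v,z: ray('top',320+u/3.2727,150+v/3.278,z)
print('block',p(179,276,.182)); F=[p(*q,.012) for q in [(100,248),(203,236),(216,352),(113,362)]]
print('foot',np.mean(F,0),np.round(F,3).tolist())
d=(F[0]-F[3]+F[1]-F[2]); print('yaw of -x',np.arctan2(d[1],d[0]))
n=p(275,269,.148)-p(179,276,.182);print('needle dir',n, np.arctan2(n[1],n[0])+np.pi/2)
print('scene block',ray('scene',274,160,.182),'blank',ray('top',428,215,.282),'bal',ray('top',210,158,.282))
b=np.mean(F,0); shift([b[0],b[1],.27],np.arctan2(d[1],d[0]))
E
```

```text
block [ 0.47514248 -0.12690683  0.182     ]
foot [ 0.47417626 -0.12807446  0.012     ] [[0.517, -0.078, 0.012], [0.529, -0.167, 0.012], [0.431, -0.178, 0.012], [0.42, -0.09, 0.012]]
yaw of -x 0.11907055368466171
needle dir [ 0.0109708  -0.07690403 -0.034     ] 0.14169960020527728
scene block [ 0.48280481 -0.1261239   0.182     ] blank [ 0.50909217 -0.23286847  0.282     ] bal [0.62631197 0.25514122 0.282     ]
t 0.6 pos [0.1134 0.487  0.2313] yaw 1.342 shift [-49.09 -51.72  -3.87] twist 1.223 axes x,y [[-0.974, 0.227], [0.227, 0.974]]
```

>>> {"method": "send_rows", "body": {
  "motion": "-1 -3.2 -3.4 -1.5 0.1; -1 -6.4 -6.8 -3 0.2; -1 -9.6 -10.2 -4 0.3; -1 -12.8 -13.6 -4 0.4; -1 -16 -17 -4 0.5"
}}

```text
clock: 1.1
eef_pos: [0.2314, 0.2838, 0.2719]
tool_rot: [0.358, 0.934, 0.001, 0.0]
ft_force: [0.6, 0.7, 0.5]
grip_width: 0.0855
grasp_force: 0.0
```

```bash
python3 -c "
from h import *
shift([.475,-.127,.27],.125)"
```

```text
t 1.1 pos [0.2314 0.2838 0.2719] yaw 0.839 shift [-45.58 -14.28   0.17] twist 0.714 axes x,y [[-0.744, 0.668], [0.668, 0.744]]
```

>>> {"method": "send_rows", "body": {
  "motion": "-1 -4.6 -1.4 0 0.1; -1 -9.2 -2.8 0 0.2; -1 -13.8 -4.2 0 0.3; -1 -18.4 -5.6 0 0.4; -1 -23 -7 0 0.5"
}}

```text
clock: 1.6
eef_pos: [0.3563, 0.0779, 0.2717]
tool_rot: [0.578, 0.816, 0.001, 0.0]
ft_force: [0.7, 1.0, 0.7]
grip_width: 0.0853
grasp_force: 0.0
```

```bash
python3 -c "
from h import *
shift([.475,-.127,.27],.125)"
```

```text
t 1.6 pos [0.3563 0.0779 0.2717] yaw 0.338 shift [-23.26   4.41   0.18] twist 0.213 axes x,y [[-0.331, 0.943], [0.943, 0.331]]
```

>>> {"method": "send_rows", "body": {
  "motion": "-1 -4.6 0.9 0 0.05; -1 -9.2 1.8 0 0.1; -1 -14 2.6 0 0.15; -1 -18.6 3.5 0 0.21; -1 -23.2 4.4 0 0.21"
}}

```text
clock: 2.1
eef_pos: [0.4756, -0.1262, 0.2715]
tool_rot: [0.66, 0.752, 0.0, 0.0]
ft_force: [1.2, 0.2, 0.4]
grip_width: 0.0856
grasp_force: 0.0
```

>>> {"method": "send_rows", "body": {
  "motion": "-1 0 0 0 0; -1 0 0 0 0"
}}

```text
clock: 2.3
eef_pos: [0.4747, -0.1249, 0.2706]
tool_rot: [0.66, 0.751, -0.0, -0.001]
ft_force: [0.3, 0.7, -0.2]
grip_width: 0.0854
grasp_force: 0.0
```

```bash
python3 - <<'E'
from h import *
import cv2
shift([.475,-.127,.27],.125)
o=bot.get_obs(); im=vision.camera('wrist'); cv2.imwrite('pics/w1.png',im[:,:,::-1])
m=vision.camera_model('wrist'); T=np.eye(4); T[:3,:3]=R.from_quat(o['tool_rot']).as_matrix(); T[:3,3]=o['eef_pos']
W=T@np.array(m['hand_eye']); np.save('W1.npy',W); print(m['fov_y'],m['cx'],m['cy'],np.round(W,3).tolist())
for t in ['grip_right','push_right','needle_right']: print(t,[(np.round(d['rect'],1).tolist(),round(d['conf'],2)) for d in boxes_of('wrist',t)[:2]])
E
```

```text
t 2.3 pos [ 0.4747 -0.1249  0.2706] yaw 0.13 shift [-0.22 -0.    0.06] twist 0.005 axes x,y [[-0.129, 0.992], [0.992, 0.129]]
66.31128726794796 316.42609754853845 200.0710761673407 [[0.992, 0.124, 0.035, 0.466], [0.129, -0.953, -0.275, -0.056], [-0.001, 0.277, -0.961, 0.413], [0.0, 0.0, 0.0, 1.0]]
grip_right [([323.1, 223.1, 43.4, 102.2], 0.76), ([396.2, 81.5, 51.2, 59.5], 0.52)]
push_right [([336.0, 197.2, 7.4, 50.1], 0.65)]
needle_right [([323.5, 223.4, 38.2, 101.9], 0.89), ([339.4, 200.6, 5.9, 31.7], 0.42)]
```

View pics/w1.png

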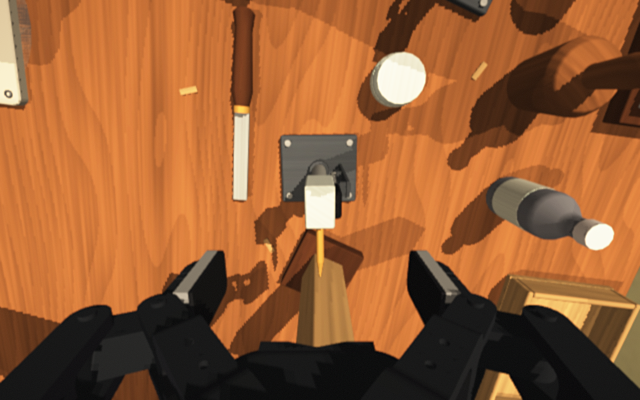

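```bash
python3 - <<'E'
import cv2
a=cv2.imread('pics/w1.png')[120:290,270:370]; cv2.imwrite('pics/w1z.png',cv2.resize(a,None,fx=3.5,fy=3.5,interpolation=2))
E
```

```text
(no output)
```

View pics/w1z.png

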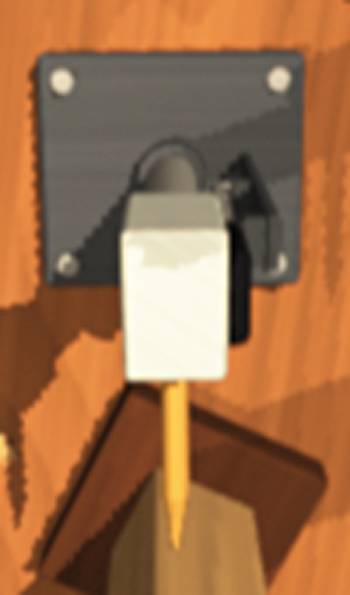

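The zoom shows the block's top face with corners at about (121,231), (224,231), (229,381) and (126,381). The button is on its right side (+X), and the needle tip is at (177,548).

```bash
python3 - <<'E'
from h import *
W=np.load('W1.npy'); m=vision.camera_model('wrist')
p=lambda u,v,z: ray('wrist',270+u/3.5,120+v/3.5,z,m,W)
C=[p(*q,.182) for q in [(121,231),(224,231),(229,381),(126,381)]]
c=np.mean(C,0); n=p(177,548,.148)-c; yaw=np.arctan2(n[1],n[0])+np.pi/2
e=(C[1]-C[0]+C[2]-C[3])/2; print(c,np.hypot(*e[:2]),np.arctan2(e[1],e[0]),n,yaw)
shift([c[0],c[1],.144],yaw)
E
```

```text
[ 0.47824886 -0.128357    0.182     ] 0.02332582542225668 0.12978122089691146 [ 0.01159747 -0.07998947 -0.034     ] 0.14398414550425875
t 2.5 pos [ 0.4744 -0.1229  0.2717] yaw 0.134 shift [-0.59  0.31 12.77] twist -0.01 axes x,y [[-0.133, 0.991], [0.991, 0.133]]
```

>>> {"method": "send_rows", "body": {
  "motion": "-1 -0.3 0.3 4 0; -1 -0.3 0.3 8 0; -1 -0.3 0.3 11 0; -1 -0.3 0.3 12.6 0; -1 -0.3 0.3 12.6 0"
}}

```text
clock: 3.0
eef_pos: [0.4759, -0.1249, 0.1432]
tool_rot: [0.658, 0.753, -0.001, -0.002]
ft_force: [0.0, 0.5, 0.1]
grip_width: 0.0851
grasp_force: 0.0
```

```bash
python3 - <<'E'
from h import *
import cv2
shift([.478,-.128,.144],.137); print(bot.get_obs()['ft_force'])
im=vision.camera('wrist'); cv2.imwrite('pics/w2.png',im[:,:,::-1])
E
```

```text
t 3.0 pos [ 0.4759 -0.1249  0.1432] yaw 0.134 shift [-0.33  0.17 -0.08] twist -0.003 axes x,y [[-0.134, 0.991], [0.991, 0.134]]
[0.02021722 0.49279575 0.11838789]
```

View pics/w2.png

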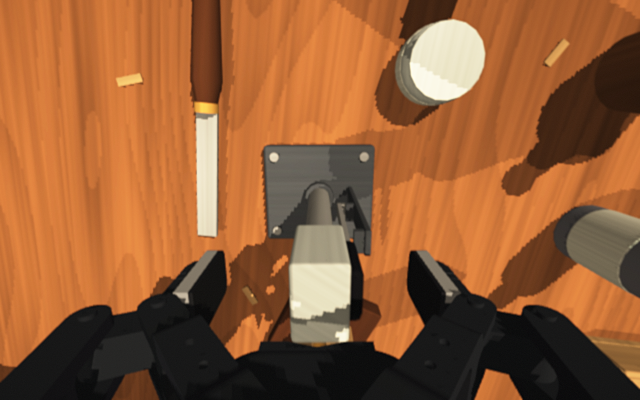

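The block (columns 290–352) sits centred between the open pads (inner edges at columns 224 and 410). I'm closing the gripper now.

>>> {"method": "send_rows", "body": {
  "motion": "-0.4 -0.3 0.1 0 0; 0 -0.3 0.1 0 0; 0.5 -0.3 0.1 0 0; 1 -0.3 0.1 0 0; 1 -0.3 0.1 0 0"
}}

```text
clock: 3.55
eef_pos: [0.4778, -0.13, 0.1463]
tool_rot: [0.659, 0.752, -0.002, -0.001]
ft_force: [-7.4, -0.4, 8.4]
grip_width: 0.0238
grasp_force: 60.8
```

>>> {"method": "send_rows", "body": {
  "motion": "1 0 0 0 0; 1 0 0 0 0; 1 0 0 0 0; 1 0 0 0 0"
}}

```text
clock: 3.95
eef_pos: [0.4778, -0.13, 0.1463]
tool_rot: [0.659, 0.752, -0.001, -0.001]
ft_force: [-7.8, -0.3, 7.2]
grip_width: 0.0234
grasp_force: 60.8
```

>>> {"method": "send_rows", "body": {
  "motion": "1 0 0 -0.7 0; 1 0 0 -1.5 0; 1 0 0 -2.5 0; 1 0 0 -3.5 0; 1 0 0 -4.5 0"
}}

```text
clock: 4.45
eef_pos: [0.4778, -0.13, 0.19]
tool_rot: [0.659, 0.752, -0.002, -0.001]
ft_force: [-5.3, -2.5, -3.2]
grip_width: 0.0229
grasp_force: 59.0
```

>>> {"method": "send_rows", "body": {
  "motion": "1 0 0 -1 0; 1 0 0 -2 0; 1 0 0 -3 0; 1 0 0 -4 0; 1 0 0 -5 0"
}}

```text
clock: 4.95
eef_pos: [0.4777, -0.13, 0.24]
tool_rot: [0.659, 0.752, -0.002, -0.001]
ft_force: [-5.2, -2.9, -4.2]
grip_width: 0.0232
grasp_force: 59.0
```

>>> {"method": "send_rows", "body": {
  "motion": "1 0 0 -0.6 0; 1 0 0 -1.2 0; 1 0 0 -1.6 0; 1 0 0 -1.6 0; 1 0 0 -1.6 0"
}}

```text
clock: 5.45
eef_pos: [0.4777, -0.13, 0.2559]
tool_rot: [0.659, 0.752, -0.002, -0.001]
ft_force: [-6.4, -3.4, -2.5]
grip_width: 0.0234
grasp_force: 63.7
```

>>> {"method": "send_rows", "body": {
  "motion": "1 0 0 -0.2 0; 1 0 0 -0.3 0; 1 0 0 -0.3 0; 1 0 0 -0.3 0"
}}

```text
clock: 5.85
eef_pos: [0.4777, -0.13, 0.2565]
tool_rot: [0.659, 0.752, -0.002, -0.003]
ft_force: [-3.6, -3.6, -15.4]
grip_width: 0.0232
grasp_force: 61.5
```

```bash
python3 - <<'E'
from h import *
import cv2
im=vision.camera('scene'); cv2.imwrite('pics/s2.png',cv2.resize(im[90:270,190:450,::-1],None,fx=3,fy=3,interpolation=2))
o=bot.get_obs();print(o['eef_pos'],o['ft_force'])
E
```

```text
[ 0.47766693 -0.12994899  0.25647114] [ -4.60925199  -3.71873741 -15.91224102]
```

View pics/s2.png

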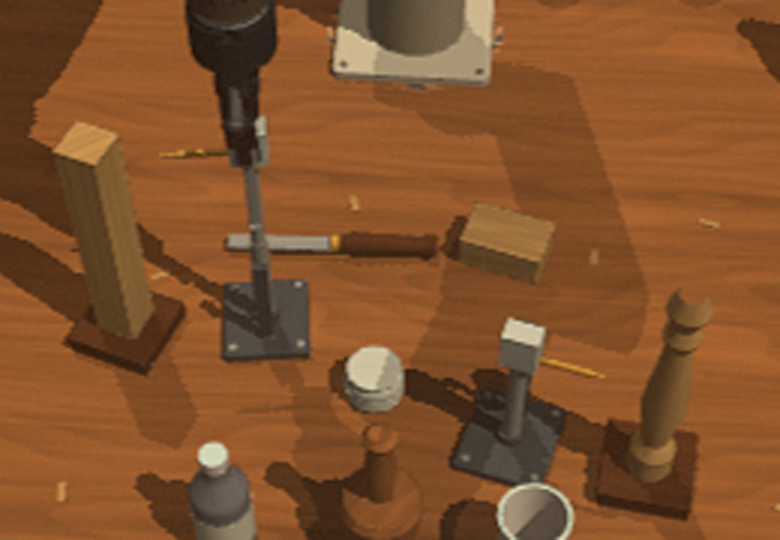

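The mast is fully up, with the block at (255,145) in the crop. The hard stop is felt: the pull on the tool rose to −16 N after 110 mm of travel. The left gauge (520,345) is still down, and the blank and baluster are standing.

```bash
python3 -c "
from workcell import workorder
print(workorder.job_done())"
```

```text
the job is handed in; nothing more can be done
None
```

I squeezed the button on the right gauge, the one pointing at the square blank, and drew its mast up 110 mm to the hard second stop. It was held there with the button still in when I handed in; the job was accepted, but no verdict came back.

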